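# Load the second sample vial and hold the carrier up level

## Task

Stand the green-capped vial that is on the bench upright in the empty well of the light blue carrier and let go of it, without lifting the carrier off the warming plate meanwhile. Then take the carrier by its black handle, lift it with both vials at least 10 cm clear of the warming plate, and finish while still holding it there, level and steady, ready for a colleague to take over. Keep the green-capped vials and the carrier upright throughout, and leave the red-capped vial, the bottle, the beaker and the steel scraper where they are.

Things in the scene. Friction and masses are not known exactly. Their poses are not given: they have to be found in the camera images.
- vial_center (a point): Centre (half-way up) of the loose green-capped vial: upright amber glass cylinder with a white label and a green cap, 28 mm diameter over its whole length, 66 mm tall (glass 46, cap 20), foot chamfered 3 mm, about 34 g. The point lies 33 mm above its underside; z is its axis, upwards. It starts standing on the bench.
- empty_well (a point): Centre of the floor of the carrier's empty round well: 31 mm diameter, 20 mm deep, its mouth 20 mm above this point (with a 2.5 mm chamfer). Axes are the carrier's. A vial that is fully home has its centre 33 mm above this point.
- loaded_well (a point): Centre of the floor of the other, identical well, 150 mm from the empty one along the carrier's x axis. It already holds a green-capped vial.
- mate_center (a point): Centre of the green-capped vial already standing in the carrier; the same kind of vial. It must stay in its well.
- carrier: Light blue plastic vial carrier, loose, resting on the warming plate: a block 200 x 60 x 26 mm (x, y, z) with a well at x = -75 mm (empty) and x = +75 mm (loaded), y = 0, and a steel stem 12 mm thick at its middle that bears the black handle. About 260 g. Origin at the centre of its underside; x along its length, z up. Any yaw may occur.
- carrier_grip (a point): Centre of the carrier's black handle, a bar 44 mm long (carrier x), 14 mm thick (carrier y) and 28 mm tall, 96 mm above the carrier's underside; its top is 110 mm above the underside. Best gripped across its 14 mm thickness (carrier y), from above. Axes are the carrier's.
- warmer: White warming plate, fixed to the bench: base 290 x 230 x 22 mm with a dark disc of 216 mm diameter whose top is 30 mm above the bench. Origin on the bench under the disc's centre; the carrier rests on the disc.
- other_center (a point): Centre (33 mm above the underside) of the red-capped vial, the same shape and size as the green-capped ones; it stands on the bench and stays there.
- bottle: Closed teal bottle with a white cap, 60 mm diameter, 120 mm tall, standing on the bench; origin at its underside. Leave it alone.
- beaker: Open glass beaker, 68 mm diameter at the rim, 85 mm tall, standing on the bench; origin at its underside. Leave it alone.
- scraper: Flat steel scraper lying on the bench, 148 mm long (its y axis, from -55 to +93 mm), 12 to 18 mm wide, 5 mm thick; origin at its underside. Leave it alone.
There are look-alikes about, which are no part of the job. Leave any purple look-alike of the part that bears mate_center alone.

How it is judged (in metres and radians):
On the way, in this order (a step that is already met when the one before it is completed fails the run):
1. the green-capped vial stands fully home in the empty well, let go, with the carrier still on the warming plate (z of vial_center in the frame of empty_well between 0.027 and 0.039 m and x of vial_center in the frame of empty_well between -0.006 and 0.006 m and y of vial_center in the frame of empty_well between -0.006 and 0.006 m and angle between the z axis of vial_center and the z axis of carrier, either way round below 0.15 rad and contact force between the fingers and vial below 0.05 N and height (world z) of carrier below 0.036 m), for 0.2 s.
2. the carrier is lifted level, at least 9 cm clear of the warming plate (height (world z) of carrier above 0.12 m and angle between carrier's own z axis and vertical below 0.1 rad), for 0.2 s.
At the end, for the whole second after the job is handed in: The fingers alone hold the carrier, underside over 120 mm above the bench, tilt under 0.10 rad, slower than 20 mm/s and 0.15 rad/s, clear of the plate and bystanders; both green-capped vials are within 6 mm (each axis) of fully home in their wells and 0.15 rad of the carrier's axis (all of step 2 and linear speed of carrier below 0.02 m/s and angular speed of carrier below 0.15 rad/s and contact force between the fingers and carrier above 1 N and contact force between carrier and warmer below 0.05 N and contact force between carrier and bottle below 0.05 N and contact force between carrier and beaker below 0.05 N and contact force between carrier and other below 0.05 N and contact force between carrier and scraper below 0.05 N and z of vial_center in the frame of empty_well between 0.027 and 0.039 m and x of vial_center in the frame of empty_well between -0.006 and 0.006 m and y of vial_center in the frame of empty_well between -0.006 and 0.006 m and angle between the z axis of each of vial_center, mate_center and the z axis of carrier, either way round below 0.15 rad and z of mate_center in the frame of loaded_well between 0.027 and 0.039 m and x of mate_center in the frame of loaded_well between -0.006 and 0.006 m and y of mate_center in the frame of loaded_well between -0.006 and 0.006 m); the arm keeps its last pose, push and grip.
It fails at once if a green-capped vial tips over (0.6 rad) or the carrier tilts more than 0.4 rad (angle between any of vial_center, mate_center's own z axis and vertical above 0.6 rad or angle between carrier's own z axis and vertical above 0.4 rad).
It fails at once if the carrier is lifted off the warming plate (by over 15 mm) before the vial stands in its empty well (height (world z) of carrier above 0.045 m and distance between vial_center and empty_well above 0.06 m).
It fails at once if the red-capped vial, bottle, beaker or scraper is moved by more than 30 mm (distance of any of other_center, bottle, beaker, scraper from where it was at the start of the episode above 0.03 m).
It also fails if it takes over 58 s, if anything falls off the work surface, if the arm or the gripper's body presses on something with over 40 N, if the wrist force passes 120 N, or if a joint passes its speed limit or range.

## Robot

A 6-joint arm with a two-finger parallel gripper is mounted at the origin on the work surface. World frame = base frame: x ahead of the robot, y to its left, z up, the work surface at z = 0. Lengths are in m, angles in degrees, forces in N, time in s.
With the tool pointing down it reaches from about 0.275 to 0.875 m from the base axis. Payload 12.5 kg.
Tool frame: the origin (TCP) lies midway between the tips of the shut fingers; the grasp point (between the pads) lies 19 mm behind it (manip.tcp_to_grasp is the z of the grasp point in the tool frame, in m); z points along the fingers, y is the direction in which the jaws open and shut (so a half turn about z gives the same grasp; the last joint's range is limited). The gripper opens to 85 mm and grips with 20 to 120 N. Pads are 22 mm wide; open, the fingers measure 114 mm over their backs; the gripper's body (76 mm by 85 mm) begins 54 mm behind the grasp point. The pads swing forward as they close: fully open they stand 13 mm farther back than shut.
Start: joints at [62.533, 20.094, 94.641, -0, 65.266, -4.847], TCP at [0.212, 0.508, 0.231] pointing down, gripper open.
Joint ranges: [-157.81, 157.81], [-45, 120.19], [0.68, 151.7], [-89.99, 269.99], [4.06, 180], [-164.3, 164.3]. Speed limits (degrees/s): [127.2, 127.2, 159.86, 180, 180, 180].

## Interface

Orientations are given as a 3x3 rotation matrix whose columns are the frame's x, y, z axes.
In Python, from cell import manip gives the robot as it stands.
- The arm moves only by the tool send_rows, never from a script. Its argument "series" is one flat list of numbers, 7 for each row, row after row: the shift along the tool's x, y, z in m, then the turn, a rotation vector about the tool's x, y, z in degrees, then the closure, from -1 (fully open) to 1 (shut). A call has 1 to 10 rows; each row is the pose to reach, as a shift and turn from the pose commanded when the call began, along the tool's axes at that moment; what a row does not reach only later rows make up. A row lasts 1/12 s, in which the tool goes at most 41.7 mm and 7.16 degrees, less where a joint would pass 70% of its speed; a pose out of reach is approached as far as the arm can. A call with a gripper value outside its range is refused whole. The fingers move at their own pace and stop on an object; the grip force is fixed at half the most. Time passes only in rows, so rows that repeat a pose let the fingers close. It gives the time, the measured TCP pose, the force and the opening at its end, in the units of the state.
- manip.observe(): the state, without advancing time (a new reading comes with each control period).
- manip.capture(name): name is "scene" or "top" or "wrist"; returns the picture (420x560x3 uint8, blue, green, red); there is no depth.
- manip.camera_model(name): a dict with "K" (3x3 intrinsics, pixels), "R" (3x3) and "t" (3): a world point X has camera coordinates R X + t; the wrist camera has in their place "hand_eye" (4x4, takes a point from camera to tool coordinates, whose origin is the TCP and whose axes are the flange's). Camera axes: x right, y down, z forward; pixel columns grow to the right and rows downward; lengths in m; the calibration is good to about 2 mm. A picture is of the moment at which its call begins: read the wrist's pose just before it. camera_model takes no time and is no camera call.
- manip.job_done(): hands the job in, once; it reports no verdict.
Trained networks look in the newest picture that a camera, given by its name, has taken for a name from the list of things; names that differ only in an ending like _2 or _b are one class to them, and where a whole thing is asked for, a point or a joint stands for the part that bears it (a point fixed in the world has none). Each returns a list of dicts, best first, with "score" (0 to 1); they miss things now and then, are a little off and sometimes report something else, mostly with a low value. They report only what shows in the picture. A call takes as long as a camera call. They do not tell look-alikes from the thing itself.
- manip.boxes_of(camera, query): "centre" ([column, row] in pixels, amid what is visible of it).
The state is a dict: "time": time; "qpos": joint angles; "dq": joint speeds; "effort": joint torques, N m; "ee_pos": TCP position; "orientation": TCP orientation; "contact_force": force on the tool from outside, world axes, zero at the start; "ft_torque": the same for the moment, N m; "width": finger opening in m.
Only numpy, scipy, OpenCV 4.12 (cv2) and the standard library are available. Lean on these libraries where they do the work, as an engineer would, in place of code of your own. Each camera call takes 0.05 s, during which the arm holds its last target.

## Working session

There is one attempt and no reset: what is moved stays moved. The work goes in short steps, Python scripts to look and compute and a tool call to move; the robot and the scene stay as the last step left them, time stands still between calls to the robot, and variables do not carry over. Pictures are saved under pics/ and viewed, and the job is handed in when it is done.

Besides the shell and the picture viewer there is one more tool, called after "Request:" as a command line: name --argument value ..., lists and objects as JSON in quotes. send_rows: Moves the arm, as the interface text tells. Its arguments: {"type":"object","properties":{"series":{"type":"array"}},"required":["series"]}

```bash
ls; mkdir -p pics; python3 - <<'E'
from cell import manip
import cv2, numpy as np
o=manip.observe(); print({k:np.round(v,3).tolist() for k,v in o.items()}, manip.tcp_to_grasp)
for c in ("scene","top","wrist"):
    im=manip.capture(c); cv2.imwrite(f"pics/{c}0.png",im)
    m=manip.camera_model(c); print(c,{k:np.round(v,4).tolist() for k,v in m.items()})
E
```

```text
pics
{'time': 0.0, 'qpos': [62.532, 20.125, 94.676, 0.002, 65.266, -4.848], 'dq': [0.072, 0.007, -0.131, 0.034, -0.122, -0.089], 'effort': [-0.001, -50.61, -29.142, -0.0, 0.004, 0.0], 'ee_pos': [0.211, 0.507, 0.231], 'orientation': [[-0.923, 0.385, -0.001], [0.385, 0.923, -0.001], [0.0, -0.001, -1.0]], 'contact_force': [0.141, -0.145, 0.359], 'ft_torque': [0.001, 0.026, -0.065], 'width': 0.085} -0.0187
scene {'K': [[539.5476, 0.0, 271.7008], [0.0, 539.5476, 209.0529], [0.0, 0.0, 1.0]], 'R': [[-0.7111, 0.703, 0.0086], [0.4032, 0.4177, -0.8142], [-0.576, -0.5756, -0.5805]], 't': [0.4704, -0.1034, 1.4965]}
top {'K': [[471.831, 0.0, 272.8064], [0.0, 471.831, 203.8063], [0.0, 0.0, 1.0]], 'R': [[-0.0023, -0.9999, 0.0111], [-0.9887, 0.0006, -0.1501], [0.1501, -0.0113, -0.9886]], 't': [-0.0762, 0.6011, 1.0667]}
wrist {'K': [[310.2863, 0.0, 280.2117], [0.0, 310.2863, 211.2452], [0.0, 0.0, 1.0]], 'hand_eye': [[-0.0001, -0.9468, -0.3219, 0.0833], [1.0, -0.0002, 0.0003, -0.0003], [-0.0003, -0.3219, 0.9468, -0.1427], [0.0, 0.0, 0.0, 1.0]]}
```

View pics/scene0.png

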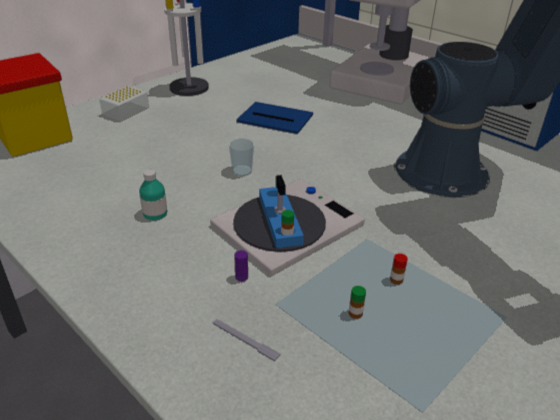

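View pics/top0.png

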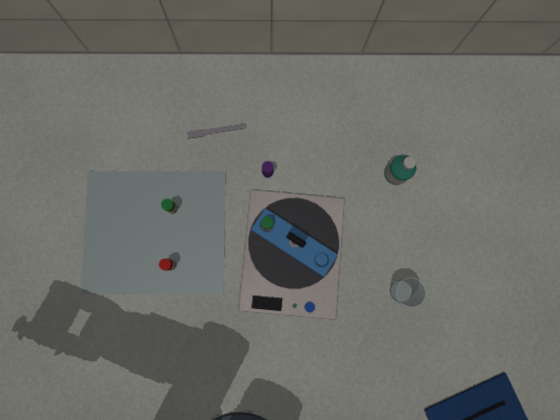

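View pics/wrist0.png

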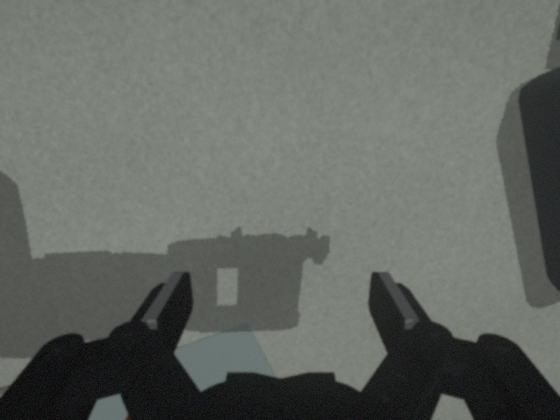

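The candidates for the vial are:
- the loose green-capped vial at top (168,205), scene (357,302)
- the mate vial in the carrier at top (267,222), scene (288,222)
- the red-capped vial at top (166,264), scene (399,269)
- the purple look-alike at top (267,168), scene (241,266)

I choose the one at top (168,205): it has a green cap and white label and stands on the bench. I'll check it in a crop and then measure.

```bash
cat > h.py <<'E'
import numpy as np, cv2
from cell import manip
def plane(cam,px,z,m=None):
    m=m or manip.camera_model(cam); K,R,t=(np.array(m[k]) for k in("K","R","t"))
    px=np.atleast_2d(np.array(px,float)); d=np.linalg.solve(K,np.c_[px,np.ones(len(px))].T)
    C=-R.T@t; d=R.T@d; s=(z-C[2])/d[2]; return (C[:,None]+d*s).T
def proj(cam,X):
    m=manip.camera_model(cam); K,R,t=(np.array(m[k]) for k in("K","R","t"))
    p=(K@(R@np.atleast_2d(X).T+t[:,None])); return (p[:2]/p[2]).T
def wristcam(o):
    m=manip.camera_model("wrist"); H=np.array(m["hand_eye"]); T=np.eye(4);T[:3,:3]=o["orientation"];T[:3,3]=o["ee_pos"]
    W=np.linalg.inv(T@H); return dict(K=m["K"],R=W[:3,:3],t=W[:3,3])
def tri(obs): # list of (model,px)
    A=[]
    for m,p in obs:
        P=np.array(m["K"])@np.c_[np.array(m["R"]),np.array(m["t"])]
        A+= [p[0]*P[2]-P[0],p[1]*P[2]-P[1]]
    v=np.linalg.svd(np.array(A))[2][-1]; return v[:3]/v[3]
E
python3 - <<'E'
from h import *
t=cv2.imread("pics/top0.png"); s=cv2.imread("pics/scene0.png")
a=cv2.resize(t[180:300,140:360],None,fx=3.6,fy=3.6,interpolation=2)
cv2.imwrite("pics/top0c.png",a)
b=cv2.resize(s[170:340,200:420],None,fx=3.5,fy=3.5,interpolation=2)
cv2.imwrite("pics/scene0c.png",b)
for cam,im in(("top",t),("scene",s)):
    hsv=cv2.cvtColor(im,cv2.COLOR_BGR2HSV)
    g=cv2.inRange(hsv,(50,130,40),(75,255,255))
    n,l,st,c=cv2.connectedComponentsWithStats(g)
    for i in range(1,n):
        if st[i,4]>30: print(cam,"green",st[i],c[i])
    for q in("vial_center","empty_well","carrier_grip","carrier","warmer","mate_center","bottle","beaker","other_center"):
        print(cam,q,[(np.round(d["centre"],1).tolist(),round(d["score"],2)) for d in manip.boxes_of(cam,q)][:4])
m=manip.camera_model("top");print(-np.array(m["R"]).T@m["t"])
E
```

```text
top green [162 199  12  12 108] [167.40740741 204.50925926]
top green [261 217  12  12 108] [266.68518519 222.32407407]
top vial_center [([166.8, 205.3], 0.48)]
top empty_well [([294.4, 244.6], 0.98)]
top carrier_grip [([296.9, 242.9], 0.79)]
top carrier [([293.5, 241.5], 0.68)]
top warmer [([293.2, 264.6], 0.91)]
top mate_center [([400.8, 170.3], 0.74), ([264.3, 220.3], 0.6), ([267.5, 166.5], 0.49)]
top bottle [([402.6, 172.8], 0.67)]
top beaker [([408.7, 290.0], 0.94)]
top other_center [([166.3, 262.9], 0.43)]
scene green [282 210  12  14 140] [287.41428571 216.65      ]
scene green [352 286  14  17 196] [358.10714286 293.84183673]
scene vial_center [([356.3, 303.8], 0.58)]
scene empty_well [([276.6, 207.9], 0.68)]
scene carrier_grip [([277.1, 212.5], 0.88)]
scene carrier [([281.0, 210.7], 0.76)]
scene warmer [([298.5, 224.5], 0.66)]
scene mate_center [([243.2, 265.7], 0.86), ([285.8, 223.6], 0.78)]
scene bottle [([152.8, 197.9], 0.81)]
scene beaker [([243.1, 155.3], 0.58)]
scene other_center [([397.9, 265.1], 0.93)]
[ 0.4340032  -0.06446781  1.14565336]
```

View pics/top0c.png

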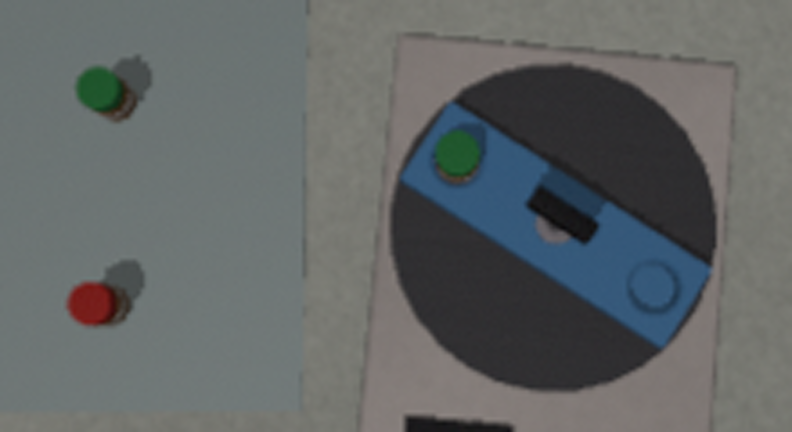

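View pics/scene0c.png

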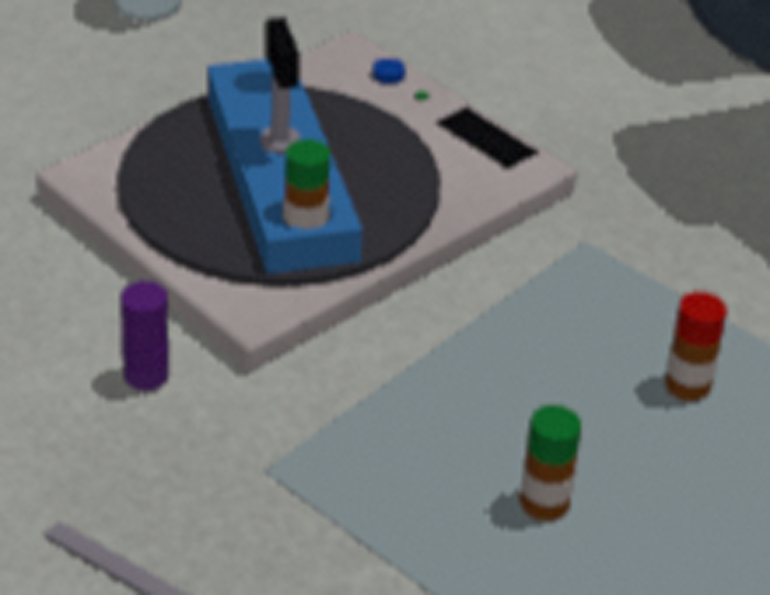

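The crop shows the loose green-capped vial, amber with a white label, at top (168,205). The empty well is at top about (321,259) and the mate at (267,222). Next I'll measure poses.

```bash
cat > meas.py <<'E'
from h import *
t=cv2.imread("pics/top0.png")
hsv=cv2.cvtColor(t,cv2.COLOR_BGR2HSV)
v=plane("top",[[167.7,205]],.0655)[0]   # cap incl. some side
mt=plane("top",[[266.9,222.5]],.1015)[0]
print("vial",v,"mate",mt)
print("net z33 vial", plane("top",[[168,205]],.066)[0])
b=cv2.inRange(hsv,(98,110,60),(118,255,255)); b[:190]=0;b[295:]=0;b[:,:240]=0;b[:,350:]=0
cnt=max(cv2.findContours(b,cv2.RETR_EXTERNAL,cv2.CHAIN_APPROX_NONE)[0],key=cv2.contourArea)
r=cv2.minAreaRect(cv2.convexHull(cnt)); print(r); c=cv2.boxPoints(r); W=plane("top",c,.056); print(W.round(4)); print("centre",W.mean(0))
cen=W.mean(0); d=mt-cen; 
e=[(np.linalg.norm(W[i]-W[(i+1)%4]),W[i]-W[(i+1)%4]) for i in range(4)]; e.sort(key=lambda x:x[0]); print([x[0].round(4) for x in e])
ax=e[-1][1]/e[-1][0]; ax*=np.sign(ax@d); print("axis",ax,np.degrees(np.arctan2(ax[1],ax[0])),"mate proj",d@ax,np.cross(ax,d)[2])
print("mate px", proj("top",[*(cen+.075*ax)[:2],.102]), "well px",proj("top",[*(cen-.075*ax)[:2],.056]),"grip px",proj("top",[*cen[:2],.140]), proj("scene",[*cen[:2],.140]))
dk=cv2.inRange(t,(0,0,0),(32,32,32)); dk[:225]=0;dk[255:]=0;dk[:,280:]=dk[:,280:]; dk[:,:283]=0;dk[:,312:]=0
n,l,st,c=cv2.connectedComponentsWithStats(dk); print(st[1:],c[1:])
for i in range(1,n):
  if st[i,4]>60: print("handle",plane("top",c[i],.138))
for n_,px,z in(("red",[165.7,264.3],.066),("purple",[267,168],.066),("bottle",[408,163],.12),("beaker",[408,290],.04)): print(n_,plane("top",px,z)[0].round(3))
m=[manip.camera_model(x) for x in("top","scene")]
print("tri vial cap",tri([(m[0],(167.7,205)),(m[1],(358.1,290))]))
E
python3 meas.py
```

```text
vial [0.59534382 0.16592559 0.0655    ] mate [ 0.55046564 -0.06314112  0.1015    ]
net z33 vial [0.59526871 0.16512823 0.066     ]
((294.0577392578125, 241.9656982421875), (86.94180297851562, 26.797542572021484), 32.735225677490234)
[[ 0.5388 -0.0245  0.056 ]
 [ 0.5915 -0.058   0.056 ]
 [ 0.482  -0.2264  0.056 ]
 [ 0.4308 -0.1921  0.056 ]]
centre [ 0.51074692 -0.12527153  0.056     ]
[np.float64(0.0617), np.float64(0.0625), np.float64(0.1993), np.float64(0.2008)]
axis [0.54507166 0.83838946 0.        ] 56.97043924750726 mate proj 0.07373902554638423 0.0005657593214591985
mate px [[266.56279596 221.95591528]] well px [[321.35564656 259.53398667]] grip px [[296.01433164 238.9887976 ]] [[280.87380087 180.1925966 ]]
[[287 232  19  15 118]] [[295.8220339  239.38983051]]
handle [[ 0.51004304 -0.124973    0.138     ]]
red [0.459 0.166 0.066]
purple [ 0.683 -0.063  0.066]
bottle [ 0.682 -0.379  0.12 ]
beaker [ 0.4   -0.389  0.04 ]
tri vial cap [0.59571556 0.16566522 0.06493585]
```

```bash
cat >> h.py <<'E'
from scipy.spatial.transform import Rotation as Ro
def go(pos,yaw_x):
    """tool x axis at yaw_x (deg), z down -> shift,rotvec in tool axes"""
    o=manip.observe(); R=np.array(o["orientation"]); a=np.radians(yaw_x)
    x=np.array([np.cos(a),np.sin(a),0]); z=np.array([0,0,-1.]); Rt=np.c_[x,np.cross(z,x),z]
    print("t",o["time"],"pos",np.round(o["ee_pos"],4),"F",np.round(o["contact_force"],2),"w",round(o["width"],4),"q",np.round(o["qpos"],1),"yawx",np.degrees(np.arctan2(R[1,0],R[0,0])).round(2))
    print("shift",(R.T@(np.array(pos)-o["ee_pos"])).round(4),"rot",Ro.from_matrix(R.T@Rt).as_rotvec(degrees=True).round(2))
E
python3 -c "
from h import *
go([.5955,.1657,.16],57)
go([.5955,.1657,.16],77)"
```

```text
t 1.05 pos [0.2115 0.5077 0.2313] F [ 0.13  0.13 -0.4 ] w 0.0856 q [62.5 20.1 94.6  0.  65.3 -4.8] yawx 157.38
shift [-0.486  -0.168   0.0713] rot [ -0.    -0.   100.38]
t 1.05 pos [0.2115 0.5077 0.2313] F [ 0.13  0.13 -0.4 ] w 0.0856 q [62.5 20.1 94.6  0.  65.3 -4.8] yawx 157.38
shift [-0.486  -0.168   0.0713] rot [-0.   -0.   80.38]
```

Request:
send_rows --series '[-0.03,-0.01,0.005,0,0,6,-1,-0.07,-0.024,0.01,0,0,13,-1,-0.109,-0.037,0.015,0,0,20,-1,-0.148,-0.05,0.02,0,0,27,-1,-0.187,-0.064,0.025,0,0,34,-1,-0.226,-0.078,0.03,0,0,41,-1,-0.265,-0.091,0.035,0,0,48,-1,-0.304,-0.105,0.04,0,0,55,-1,-0.343,-0.118,0.046,0,0,62,-1,-0.37,-0.128,0.052,0,0,68,-1]'

```text
time: 1.88
ee_pos: [0.5061, 0.2448, 0.1792]
orientation: [[0.018, 1.0, 0.001], [1.0, -0.018, 0.0], [0.0, 0.001, -1.0]]
contact_force: [0.0, 0.4, 0.4]
width: 0.0851
```

```bash
python3 -c "
from h import *
go([.5955,.1657,.16],57)"
```

```text
t 1.8833 pos [0.5061 0.2448 0.1792] F [0.02 0.42 0.35] w 0.0851 q [21.1 24.7 95.8 -0.  59.4 22.1] yawx 88.94
shift [-0.0775  0.0908  0.0193] rot [ 5.000e-02 -2.000e-02  3.194e+01]
```

Request:
send_rows --series '[-0.02,0.023,0.005,0,0,7,-1,-0.04,0.047,0.01,0,0,14,-1,-0.06,0.07,0.015,0,0,21,-1,-0.07,0.082,0.018,0,0,27,-1,-0.0775,0.091,0.019,0,0,32,-1,-0.0775,0.091,0.019,0,0,32,-1,-0.0775,0.091,0.019,0,0,32,-1]'

```text
time: 2.47
ee_pos: [0.5938, 0.1686, 0.1601]
orientation: [[0.537, 0.843, -0.0], [0.843, -0.537, 0.0], [-0.0, -0.0, -1.0]]
contact_force: [-0.7, 0.3, -0.3]
width: 0.0855
```

```bash
python3 -c "
from h import *
go([.5955,.1657,.03],57)
o=manip.observe(); im=manip.capture('wrist'); cv2.imwrite('pics/w1.png',im); m=wristcam(o)
hsv=cv2.cvtColor(im,cv2.COLOR_BGR2HSV); g=cv2.inRange(hsv,(50,130,40),(75,255,255)); n,l,st,c=cv2.connectedComponentsWithStats(g)
for i in range(1,n):
  if st[i,4]>100: print(st[i],c[i],plane(0,c[i],.066,m))
X=np.array([.5955,.1657,.066]); p=np.array(m['K'])@(np.array(m['R'])@X+m['t']); print('pred',p[:2]/p[2])
"
```

```text
t 2.4667 pos [0.5938 0.1686 0.1601] F [-0.75  0.33 -0.25] w 0.0855 q [11.5 31.4 87.9  0.  60.7 44. ] yawx 57.49
shift [-0.0015  0.003   0.1301] rot [-0.02  0.01  0.49]
pred [284.42849911 215.53044892]
```

View pics/w1.png

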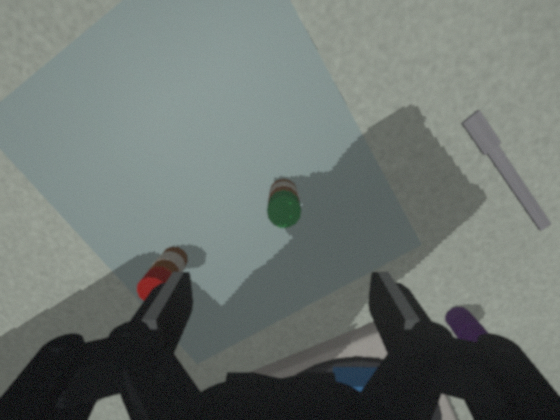

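```bash
cat > wv.py <<'E'
from h import *
import sys
go([.5955,.1657,.03],57)
o=manip.observe(); print("dq",np.round(o["dq"],2)); im=manip.capture('wrist'); cv2.imwrite(f'pics/{sys.argv[1]}.png',im); m=wristcam(o)
hsv=cv2.cvtColor(im,cv2.COLOR_BGR2HSV); g=cv2.inRange(hsv,(45,90,30),(80,255,255)); n,l,st,c=cv2.connectedComponentsWithStats(g)
for i in range(1,n):
  if st[i,4]>100:
    print(st[i],c[i],plane(0,c[i],.066,m))
X=np.array([.5955,.1657,.066]); p=np.array(m['K'])@(np.array(m['R'])@X+m['t']); print('pred',p[:2]/p[2])
a=cv2.resize(im[150:270,200:370],None,fx=4,fy=4,interpolation=2); cv2.imwrite(f'pics/{sys.argv[1]}c.png',a)
E
python3 wv.py w2
```

```text
t 2.5167 pos [0.5935 0.1691 0.1602] F [-0.05  0.62 -0.28] w 0.0857 q [11.6 31.4 87.9  0.  60.7 44. ] yawx 57.56
shift [-0.0018  0.0036  0.1302] rot [-0.02  0.01  0.56]
dq [ 0.77 -0.53  0.31 -0.06  0.08  0.14]
[269 192  32  36 881] [284.35527809 209.42451759] [[0.59786958 0.17058254 0.066     ]]
pred [285.0917152  215.74046041]
```

View pics/w2c.png

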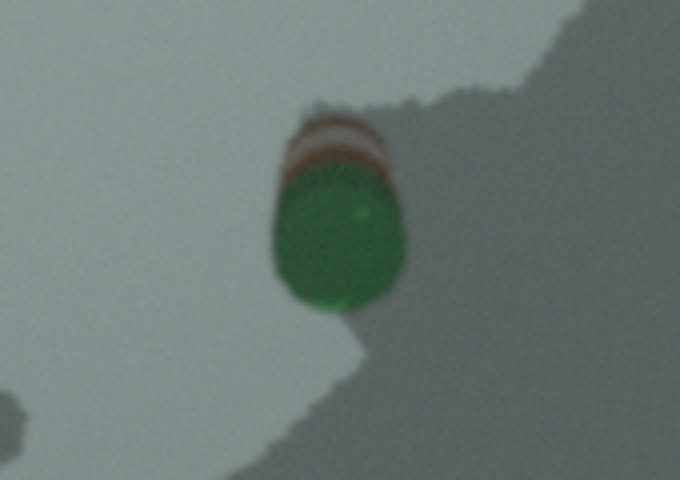

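The green cap's top face is centred at about (284,212) in the wrist image, within 3 px of the prediction. I'll centre over it and go down.

```bash
python3 -c "
from h import *
go([.596,.1667,.027],57)"
```

```text
t 2.5667 pos [0.5934 0.1694 0.1604] F [-0.35 -0.04  0.72] w 0.0853 q [11.6 31.3 87.9  0.  60.7 44. ] yawx 57.57
shift [-0.0009  0.0036  0.1334] rot [-0.01 -0.    0.57]
```

Request:
send_rows --series '[-0.0005,0.002,0.02,0,0,0.3,-1,-0.001,0.0036,0.045,0,0,0.6,-1,-0.001,0.0036,0.06,0,0,0.6,-1,-0.001,0.0036,0.06,0,0,0.6,-1,-0.001,0.0036,0.06,0,0,0.6,-1,-0.001,0.0036,0.06,0,0,0.6,-1]'

```text
time: 3.07
ee_pos: [0.5968, 0.1666, 0.1017]
orientation: [[0.547, 0.837, 0.002], [0.837, -0.547, 0.0], [0.001, 0.001, -1.0]]
contact_force: [0.0, -0.6, 0.4]
width: 0.0852
```

```bash
python3 -c "
from h import *
go([.596,.1667,.027],57)"
```

```text
t 3.0667 pos [0.5968 0.1666 0.1017] F [ 0.   -0.6   0.41] w 0.0852 q [11.3 35.8 89.8  0.  54.4 44.4] yawx 56.87
shift [-0.0004 -0.0008  0.0747] rot [ 0.07 -0.07 -0.13]
```

Request:
send_rows --series '[0,-0.0005,0.02,0,0,0,-1,0,-0.0005,0.04,0,0,0,-1,0,-0.0005,0.058,0,0,0,-1,0,-0.0005,0.069,0,0,0,-1,0,-0.0005,0.0745,0,0,0,-1,0,-0.0005,0.0745,0,0,0,-1,0,-0.0005,0.0745,0,0,0,-1,0,-0.0005,0.0745,0,0,0,-1]'

```text
time: 3.73
ee_pos: [0.5968, 0.1664, 0.0271]
orientation: [[0.548, 0.837, 0.002], [0.837, -0.548, 0.0], [0.001, 0.001, -1.0]]
contact_force: [0.1, -0.5, -0.5]
width: 0.0853
```

```bash
python3 -c "
from h import *
go([.596,.1667,.027],57)
im=manip.capture('wrist'); cv2.imwrite('pics/w3.png',im)"
```

```text
t 3.7333 pos [0.5968 0.1664 0.0271] F [ 0.08 -0.47 -0.51] w 0.0853 q [11.3 42.  91.2  0.  46.7 44.5] yawx 56.79
shift [-0.0002 -0.0008  0.0001] rot [ 0.08 -0.07 -0.21]
```

View pics/w3.png

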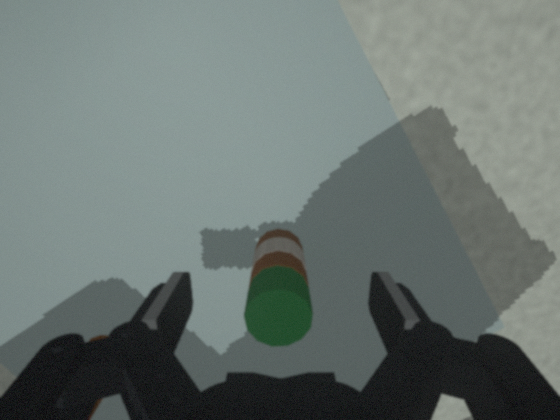

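The vial sits between the fingers, with its cap at (278,310) and the finger midline at about 281. Closing.

Request:
send_rows --series '[0,0,0,0,0,0,1,0,0,0,0,0,0,1,0,0,0,0,0,0,1,0,0,0,0,0,0,1,0,0,0,0,0,0,1,0,0,0,0,0,0,1,0,0,0,0,0,0,1,0,0,0,0,0,0,1,0,0,0,0,0,0,1,0,0,0,0,0,0,1]'

```text
time: 4.62
ee_pos: [0.5962, 0.1663, 0.026]
orientation: [[0.548, 0.837, 0.0], [0.837, -0.548, 0.0], [0.0, 0.0, -1.0]]
contact_force: [-1.6, -0.6, 6.0]
width: 0.0267
```

```bash
python3 -c "
from h import *
go([.596,.1667,.027],57)
im=manip.capture('wrist'); cv2.imwrite('pics/w4.png',im)"
```

```text
t 4.6167 pos [0.5962 0.1663 0.026 ] F [-1.58 -0.56  5.99] w 0.0267 q [11.3 42.  91.2 -0.  46.7 44.5] yawx 56.78
shift [ 0.0003 -0.0004 -0.001 ] rot [ 0.01 -0.01 -0.22]
```

View pics/w4.png

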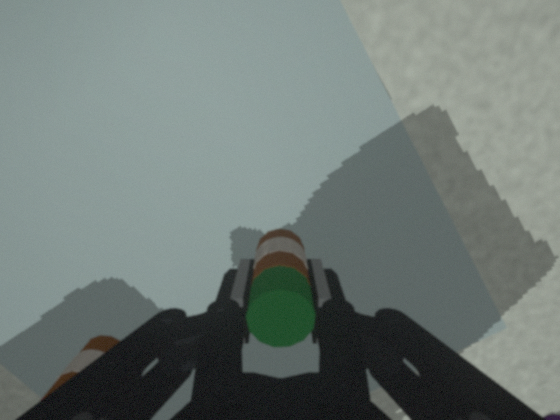

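The vial is gripped, opening 26.7 mm, and stands upright at (280,310). Lifting to a safe height.

Request:
send_rows --series '[0,0,-0.01,0,0,0,1,0,0,-0.03,0,0,0,1,0,0,-0.055,0,0,0,1,0,0,-0.08,0,0,0,1,0,0,-0.105,0,0,0,1,0,0,-0.13,0,0,0,1,0,0,-0.155,0,0,0,1,0,0,-0.175,0,0,0,1,0,0,-0.184,0,0,0,1,0,0,-0.184,0,0,0,1]'

```text
time: 5.5
ee_pos: [0.5968, 0.1664, 0.212]
orientation: [[0.548, 0.837, 0.003], [0.837, -0.548, 0.001], [0.002, 0.002, -1.0]]
contact_force: [0.7, 0.4, -0.2]
width: 0.0269
```

```bash
python3 - <<'E'
from h import *
go([.437,-.238,.21],57)
m=manip.camera_model("wrist");H=np.array(m["hand_eye"]);K=np.array(m["K"])
d=H[:3,:3]@np.linalg.solve(K,[280,313,1.]); C=H[:3,3]; s=(-0.040-C[2])/d[2]; print("cap top in tool",C+d*s)
im=manip.capture('wrist'); cv2.imwrite('pics/w5.png',im)
E
```

```text
t 5.5 pos [0.5968 0.1664 0.212 ] F [ 0.74  0.37 -0.16] w 0.0269 q [11.3 28.3 85.   0.  66.5 44.5] yawx 56.78
shift [-0.4258  0.0879  0.0012] rot [ 0.14 -0.14 -0.22]
cap top in tool [ 0.00523484 -0.0005992  -0.04      ]
```

View pics/w5.png

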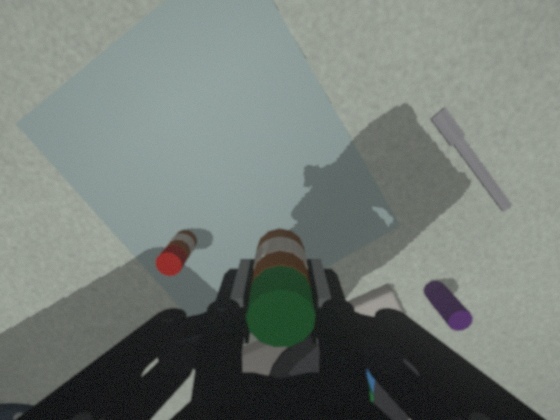

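```bash
python3 - <<'E'
from h import *
m=manip.camera_model("wrist");H=np.array(m["hand_eye"]);K=np.array(m["K"]);Hi=np.linalg.inv(H)
def pr(P):
    c=Hi[:3,:3]@P.T+Hi[:3,3:]; p=K@c; return (p[:2]/p[2]).T
im=cv2.imread('pics/w5.png'); out=[]
th=np.linspace(0,2*np.pi,80)
for dx in(0,.003,.005):
    a=cv2.resize(im[200:380,200:360],None,fx=3,fy=3,interpolation=2)
    for z,col in((-.040,(0,0,255)),(-.020,(0,255,255)),(.026-.003,(255,0,255))):
        P=np.c_[dx+.014*np.cos(th),-.0006+.014*np.sin(th),np.full(80,z)]
        p=((pr(P)-[200,200]+.5)*3).astype(int); cv2.polylines(a,[p],True,col,1)
    out.append(a)
o=np.hstack(out); o=cv2.resize(o,(800,int(o.shape[0]*800/o.shape[1]))); cv2.imwrite('pics/ov.png',o)
E
```

```text
(no output)
```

View pics/ov.png

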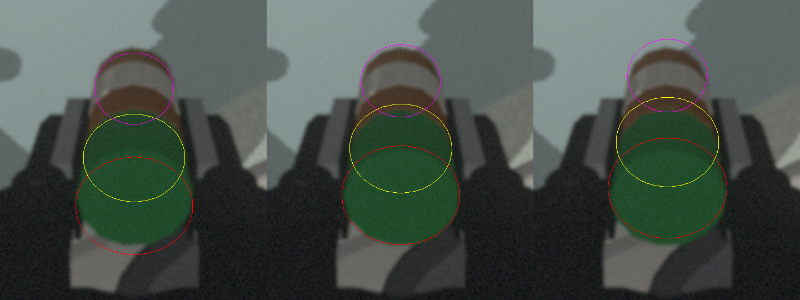

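Request:
send_rows --series '[-0.01,0.002,0,0,0,0,1,-0.03,0.006,0,0,0,0,1,-0.06,0.012,0,0,0,0,1,-0.093,0.019,0,0,0,0,1,-0.126,0.026,0,0,0,0,1,-0.159,0.033,0,0,0,0,1,-0.192,0.04,0,0,0,0,1,-0.225,0.046,0,0,0,0,1,-0.258,0.053,0,0,0,0,1,-0.291,0.06,0,0,0,0,1]'

```text
time: 6.38
ee_pos: [0.4848, -0.1115, 0.2083]
orientation: [[0.548, 0.837, -0.003], [0.837, -0.548, 0.001], [-0.001, -0.003, -1.0]]
contact_force: [2.2, -1.3, -0.1]
width: 0.0265
```

Request:
send_rows --series '[-0.033,0.007,0,0,0,0,1,-0.063,0.013,0,0,0,0,1,-0.09,0.018,0,0,0,0,1,-0.11,0.023,0,0,0,0,1,-0.125,0.026,0,0,0,0,1,-0.133,0.028,0,0,0,0,1,-0.135,0.028,0,0,0,0,1,-0.135,0.028,0,0,0,0,1,-0.135,0.028,0,0,0,0,1,-0.135,0.028,0,0,0,0,1]'

```text
time: 7.22
ee_pos: [0.4364, -0.2376, 0.2096]
orientation: [[0.547, 0.837, -0.0], [0.837, -0.547, 0.0], [0.0, -0.0, -1.0]]
contact_force: [-0.5, -1.0, -0.0]
width: 0.0267
```

```bash
python3 - <<'E'
from h import *
go([.4708,-.1874,.12],57)
im=manip.capture('wrist'); cv2.imwrite('pics/w6.png',im)
im=manip.capture('scene'); cv2.imwrite('pics/s6.png',im)
E
```

```text
t 7.2167 pos [ 0.4364 -0.2376  0.2096] F [-0.5  -1.01 -0.05] w 0.0267 q [-33.9  16.1 103.7   0.   60.3  -0.8] yawx 56.83
shift [0.0608 0.0013 0.0896] rot [-0.02 -0.01 -0.17]
```

View pics/w6.png

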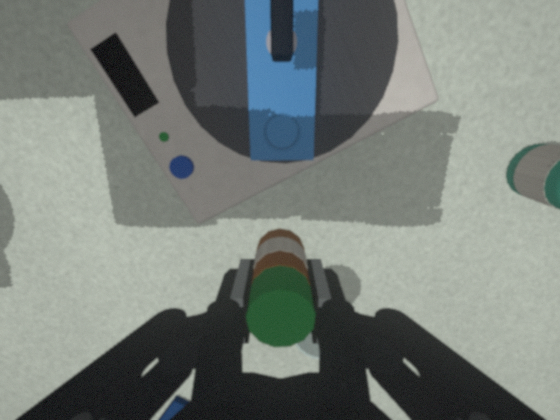

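View pics/s6.png

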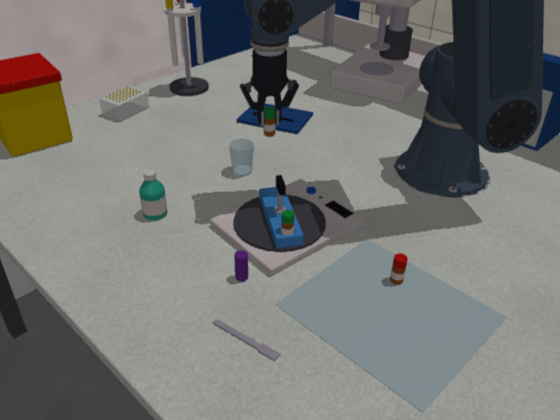

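```bash
python3 - <<'E'
from h import *
o=manip.observe(); m=wristcam(o)
im=cv2.imread('pics/w6.png')
a=cv2.resize(im[90:180,220:350],None,fx=6,fy=6,interpolation=2); cv2.imwrite('pics/w6c.png',a)
W=plane(0,[282,131],.056,m)[0]; print("well by wrist",W)
ed=plane(0,[[250,158],[314,158],[247,60],[318,60]],.056,m); print(ed.round(4)); 
for i,j in((0,2),(1,3)): d=ed[j]-ed[i]; print(np.degrees(np.arctan2(d[1],d[0])))
E
```

```text
well by wrist [ 0.47068027 -0.18775307  0.056     ]
[[ 0.4315 -0.192   0.056 ]
 [ 0.4826 -0.2254  0.056 ]
 [ 0.4779 -0.1212  0.056 ]
 [ 0.5293 -0.1548  0.056 ]]
56.80234597022992
56.4872095843277
```

View pics/w6c.png

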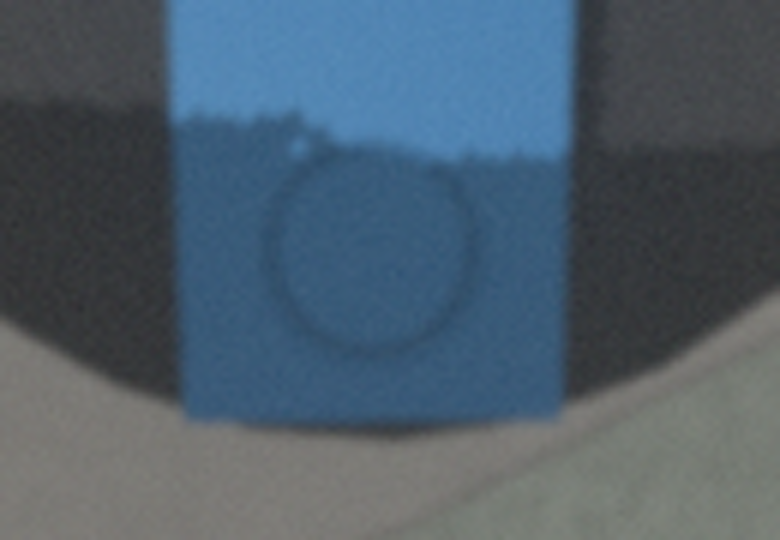

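The wrist camera puts the well at (0.4707,-0.1878), within 1 mm of the top camera. Moving over it and then down to about 10 mm above the mouth.

```bash
python3 -c "
from h import *
go([.4704,-.1881,.094],57)"
```

```text
t 7.3167 pos [ 0.4365 -0.2377  0.2097] F [ 0.3   0.69 -0.13] w 0.027 q [-33.9  16.1 103.7   0.   60.3  -0.8] yawx 56.84
shift [0.06   0.0013 0.1157] rot [-0.01 -0.   -0.16]
```

Request:
send_rows --series '[0.01,0,0,0,0,0,1,0.025,0.0005,0,0,0,0,1,0.042,0.001,0.01,0,0,0,1,0.054,0.0013,0.03,0,0,0,1,0.06,0.0013,0.055,0,0,0,1,0.06,0.0013,0.08,0,0,0,1,0.06,0.0013,0.1,0,0,0,1,0.06,0.0013,0.112,0,0,0,1,0.06,0.0013,0.1157,0,0,0,1,0.06,0.0013,0.1157,0,0,0,1]'

```text
time: 8.15
ee_pos: [0.4702, -0.1881, 0.0935]
orientation: [[0.547, 0.837, -0.001], [0.837, -0.547, 0.001], [-0.0, -0.001, -1.0]]
contact_force: [0.2, 0.1, 0.2]
width: 0.0267
```

Request:
send_rows --series '[0,0,0,0,0,0,1,0,0,0,0,0,0,1,0,0,0,0,0,0,1]'

```text
time: 8.4
ee_pos: [0.4708, -0.189, 0.095]
orientation: [[0.548, 0.837, 0.001], [0.837, -0.548, -0.001], [0.0, 0.002, -1.0]]
contact_force: [-0.2, 0.6, -0.5]
width: 0.0266
```

```bash
python3 - <<'E'
from h import *
go([.4704,-.1881,.094],57)
im=manip.capture('wrist'); cv2.imwrite('pics/w7.png',im)
im=manip.capture('scene'); cv2.imwrite('pics/s7.png',cv2.resize(im[120:260,200:340],None,fx=4.2,fy=4.2,interpolation=2))
E
```

```text
t 8.4 pos [ 0.4708 -0.189   0.095 ] F [-0.16  0.63 -0.52] w 0.0266 q [-27.1  26.7 107.5   0.   45.8   6.1] yawx 56.78
shift [ 0.0006 -0.0008  0.001 ] rot [ 0.09 -0.01 -0.22]
```

View pics/w7.png

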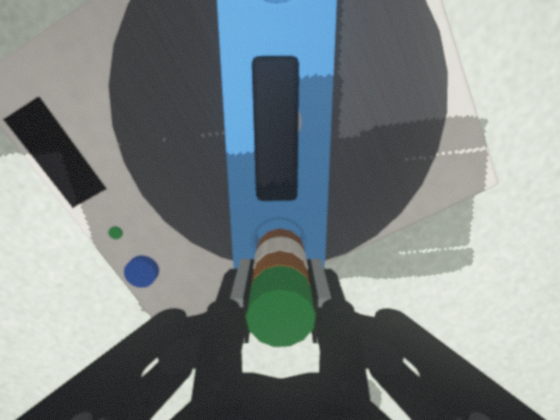

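View pics/s7.png

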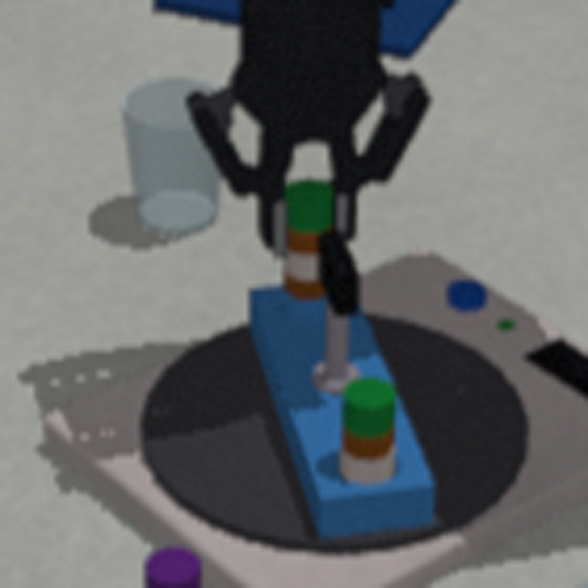

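```bash
python3 - <<'E'
from h import *
o=manip.observe(); zt=o["ee_pos"][2]
m=manip.camera_model("wrist");H=np.array(m["hand_eye"]);K=np.array(m["K"]);Hi=np.linalg.inv(H)
def pr(P):
    c=Hi[:3,:3]@P.T+Hi[:3,3:]; p=K@c; return (p[:2]/p[2]).T
im=cv2.imread('pics/w7.png'); out=[]; th=np.linspace(0,2*np.pi,120)
def ring(a,dx,dy,r,z,col):
    P=np.c_[dx+r*np.cos(th),dy+r*np.sin(th),np.full(120,z)]
    cv2.polylines(a,[((pr(P)-[230,205]+.5)*5).astype(int)],True,col,1)
for dw,df in((0,0),(.0015,.0015),):
    a=cv2.resize(im[205:305,230:330],None,fx=5,fy=5,interpolation=2)
    out.append(a.copy()) if not out else 0
    ring(a,dw,0,.0155,zt-.056,(255,255,255)); ring(a,dw,0,.018,zt-.056,(200,200,255))
    ring(a,df,0,.014,.023,(255,0,255)); ring(a,df,0,.011,.026,(0,255,255))
    out.append(a)
q=np.hstack(out); q=cv2.resize(q,(800,267)); cv2.imwrite('pics/ov7.png',cv2.resize(np.hstack(out[1:]),(800,400)))
E
```

```text
(no output)
```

View pics/ov7.png

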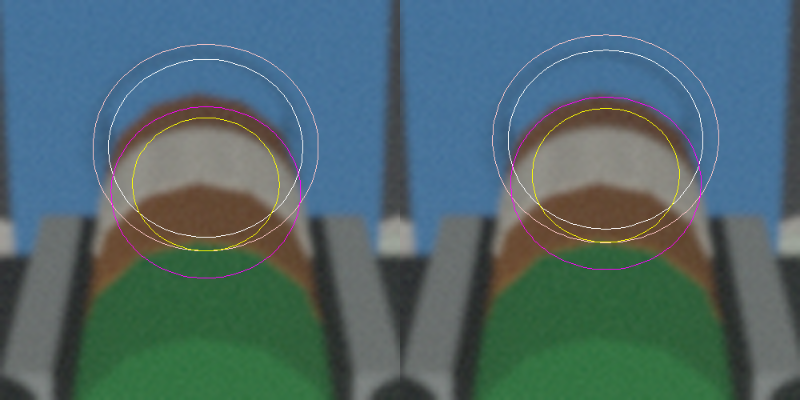

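```bash
python3 - <<'E'
from h import *
im=cv2.imread('pics/w7.png'); a=im[205:265,235:325]
g=cv2.createCLAHE(6,(2,2)).apply(cv2.resize(a[...,0],None,fx=8,fy=8,interpolation=2))
cv2.imwrite('pics/w7e.png',g)
E
```

```text
(no output)
```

View pics/w7e.png

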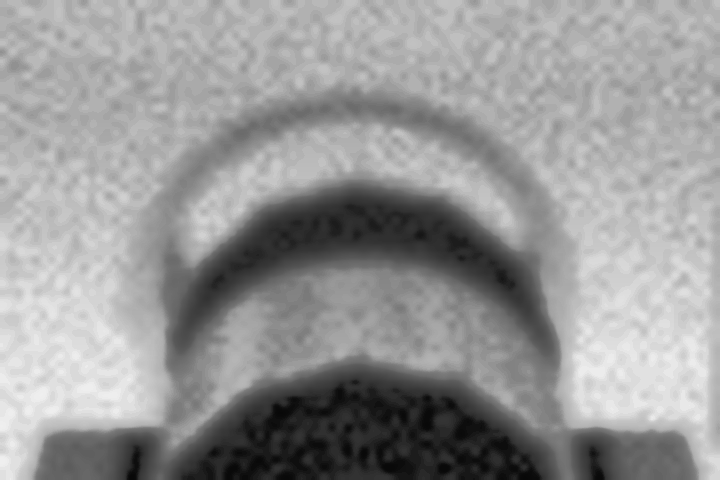

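In w7 the well rim arc is centred at column 279.4 and the vial foot at 280.4. The foot is about 1.5 mm too far along tool +x. I'll correct this and go down slowly.

Request:
send_rows --series '[-0.0006,-0.0002,0.001,0,0,0,1,-0.0012,-0.0004,0.003,0,0,0,1,-0.0012,-0.0004,0.006,0,0,0,1,-0.0012,-0.0004,0.009,0,0,0,1,-0.0012,-0.0004,0.012,0,0,0,1,-0.0012,-0.0004,0.015,0,0,0,1,-0.0012,-0.0004,0.017,0,0,0,1,-0.0012,-0.0004,0.019,0,0,0,1]'

```text
time: 9.17
ee_pos: [0.4692, -0.1896, 0.0747]
orientation: [[0.548, 0.837, -0.0], [0.837, -0.548, 0.0], [-0.0, -0.0, -1.0]]
contact_force: [-0.6, -0.6, 0.2]
width: 0.0268
```

```bash
python3 - <<'E'
from h import *
go([.4704,-.1881,.063],57)
im=manip.capture('wrist'); cv2.imwrite('pics/w8.png',cv2.resize(im[180:300,200:360],None,fx=5,fy=5,interpolation=2))
E
```

```text
t 9.1667 pos [ 0.4692 -0.1896  0.0747] F [-0.59 -0.57  0.25] w 0.0268 q [-27.3  28.6 108.1  -0.   43.3   5.9] yawx 56.78
shift [0.0019 0.0002 0.0117] rot [-0.02  0.   -0.22]
```

View pics/w8.png

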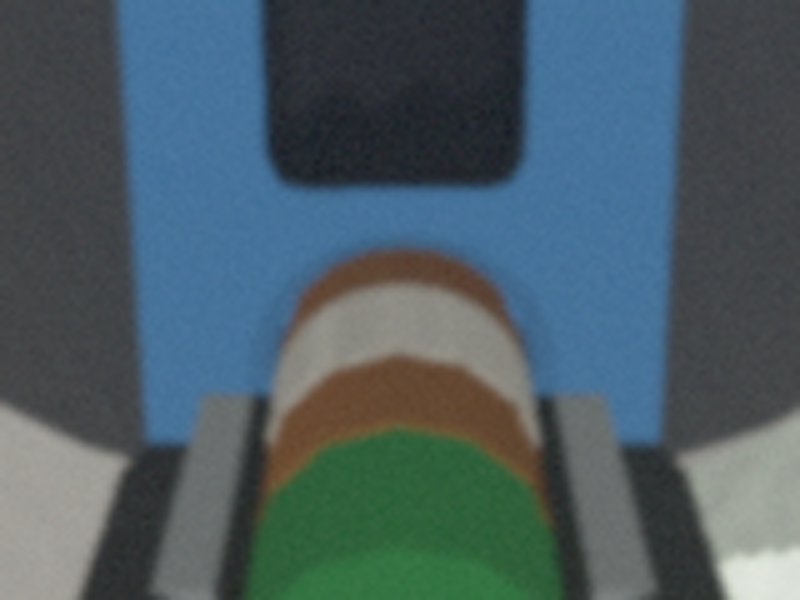

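The vial has entered the mouth by about 7 mm without contact force. Continuing down.

Request:
send_rows --series '[0,0,0.002,0,0,0,1,0,0,0.004,0,0,0,1,0,0,0.006,0,0,0,1,0,0,0.008,0,0,0,1,0,0,0.009,0,0,0,1,0,0,0.01,0,0,0,1,0,0,0.011,0,0,0,1,0,0,0.011,0,0,0,1,0,0,0.011,0,0,0,1]'

```text
time: 9.97
ee_pos: [0.4692, -0.1896, 0.0641]
orientation: [[0.548, 0.837, -0.0], [0.837, -0.548, 0.0], [-0.0, -0.0, -1.0]]
contact_force: [-0.2, -0.1, -0.4]
width: 0.0268
```

```bash
python3 - <<'E'
from h import *
go([.4704,-.1881,.062],57)
im=manip.capture('wrist'); cv2.imwrite('pics/w9.png',cv2.resize(im[180:300,200:360],None,fx=5,fy=5,interpolation=2))
E
```

```text
t 9.9667 pos [ 0.4692 -0.1896  0.0641] F [-0.21 -0.13 -0.39] w 0.0268 q [-27.3  29.7 108.3  -0.   41.9   5.9] yawx 56.78
shift [0.0019 0.0001 0.0021] rot [-0.    0.   -0.22]
```

View pics/w9.png

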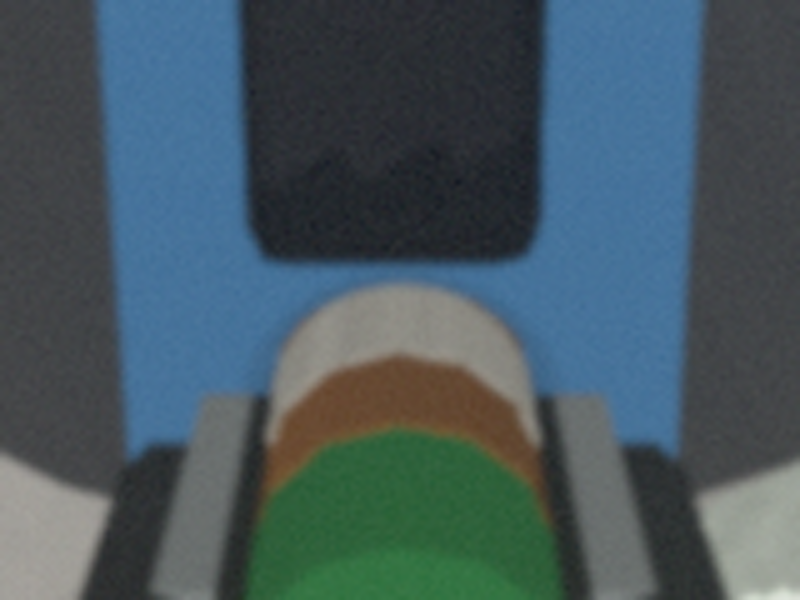

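Request:
send_rows --series '[0,0,0.0008,0,0,0,1,0,0,0.0016,0,0,0,1,0,0,0.0016,0,0,0,1,0,0,0.0016,0,0,0,0.2,0,0,0.0016,0,0,0,0,0,0,0.0016,0,0,0,-0.3,0,0,0.0016,0,0,0,-0.6,0,0,0.0016,0,0,0,-0.6,0,0,0.0016,0,0,0,-0.6]'

```text
time: 10.77
ee_pos: [0.4693, -0.1897, 0.0625]
orientation: [[0.548, 0.837, 0.0], [0.837, -0.548, -0.0], [0.0, 0.0, -1.0]]
contact_force: [-0.8, 0.1, 0.1]
width: 0.068
```

```bash
python3 - <<'E'
from h import *
go([.4704,-.1881,.062],57)
im=manip.capture('wrist'); cv2.imwrite('pics/w10.png',im)
im=manip.capture('scene'); cv2.imwrite('pics/s10.png',cv2.resize(im[120:260,200:340],None,fx=4.2,fy=4.2,interpolation=2))
E
```

```text
t 10.7667 pos [ 0.4693 -0.1897  0.0625] F [-0.79  0.14  0.11] w 0.068 q [-27.3  29.9 108.4   0.   41.7   5.9] yawx 56.78
shift [0.0019 0.0001 0.0005] rot [ 0.   -0.   -0.22]
```

View pics/w10.png

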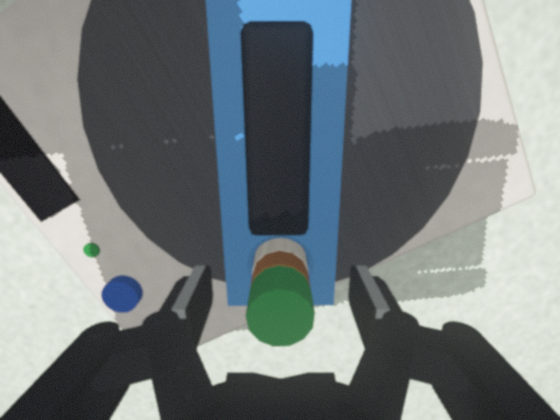

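View pics/s10.png

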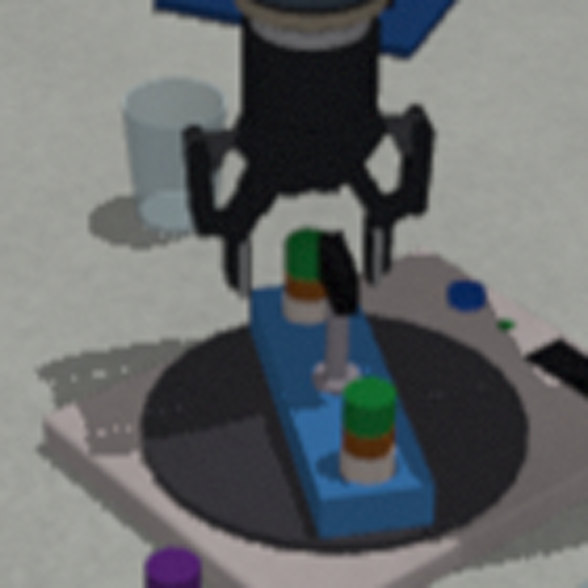

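The vial is released and sits at the same depth as its mate. Retracting upward.

Request:
send_rows --series '[0,0,-0.004,0,0,0,-1,0,0,-0.012,0,0,0,-1,0,0,-0.03,0,0,0,-1,0,0,-0.055,0,0,0,-1,0,0,-0.085,0,0,0,-1,0,0,-0.115,0,0,0,-1,0,0,-0.14,0,0,0,-1,0,0,-0.155,0,0,0,-1,0,0,-0.16,0,0,0,-1,0,0,-0.16,0,0,0,-1]'

```text
time: 11.7
ee_pos: [0.4696, -0.1898, 0.2239]
orientation: [[0.548, 0.837, 0.002], [0.837, -0.548, -0.001], [0.0, 0.003, -1.0]]
contact_force: [0.4, -0.1, -0.3]
width: 0.0852
```

Request:
send_rows --series '[0,0,0,0,0,0,-1,0,0,0,0,0,0,-1,0,0,0,0,0,0,-1]'

```text
time: 11.95
ee_pos: [0.4688, -0.1894, 0.2214]
orientation: [[0.548, 0.837, -0.002], [0.837, -0.548, 0.001], [-0.0, -0.002, -1.0]]
contact_force: [0.6, 0.3, 1.5]
width: 0.0853
```

```bash
python3 - <<'E'
from h import *
go([.5105,-.125,.2],57)
o=manip.observe()
im=manip.capture('wrist'); cv2.imwrite('pics/w11.png',im); m=wristcam(o)
im2=manip.capture('top'); cv2.imwrite('pics/t11.png',im2)
dk=cv2.inRange(cv2.GaussianBlur(im,(3,3),0),(0,0,0),(50,45,45)); cv2.imwrite('pics/dk.png',dk)
n,l,st,c=cv2.connectedComponentsWithStats(dk)
for i in range(1,n):
  if st[i,4]>300: print(st[i],c[i],plane(0,c[i],.138,m))
E
```

```text
t 11.95 pos [ 0.4688 -0.1894  0.2214] F [0.65 0.28 1.47] w 0.0853 q [-27.3  16.2 101.6  -0.   62.3   5.9] yawx 56.78
shift [ 0.0767 -0.0004  0.0214] rot [-0.12  0.01 -0.22]
[ 110  101   57   68 1626] [137.91574416 134.48585486] [[ 0.4184362  -0.08086643  0.138     ]]
[273 104  16  43 589] [280.95415959 127.15280136] [[ 0.50616986 -0.13230766  0.138     ]]
[    0   289   560   131 34065] [275.81834728 380.54331425] [[ 0.37557216 -0.32315773  0.138     ]]
```

View pics/w11.png

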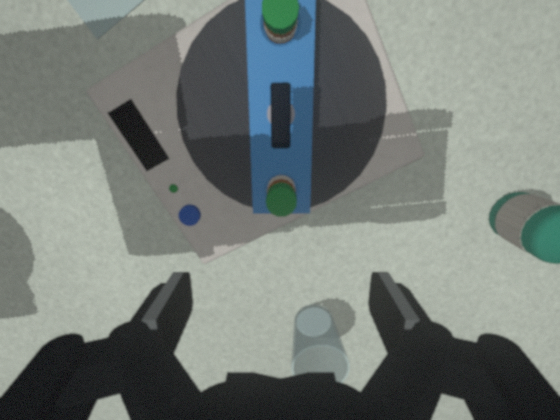

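View pics/t11.png

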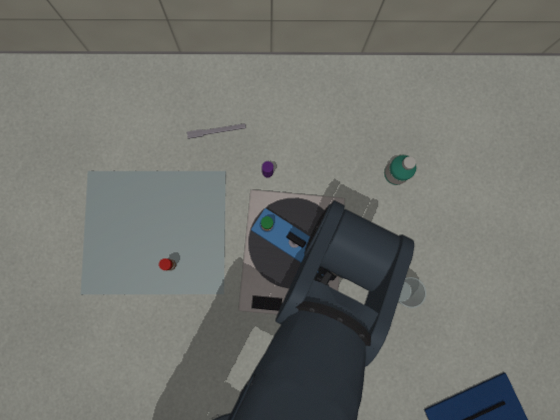

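The vial is in the well at (281,195), the mate at (280,15), and the handle centre is at about (281,115). Moving over the handle.

Request:
send_rows --series '[0.01,0,0,0,0,0,-1,0.03,0,0,0,0,0,-1,0.05,0,0,0,0,-0.2,-1,0.066,0,0,0,0,-0.2,-1,0.075,0,0,0,0,-0.2,-1,0.0765,-0.0003,0,0,0,-0.2,-1,0.0765,-0.0003,0,0,0,-0.2,-1,0.0765,-0.0003,0,0,0,-0.2,-1,0.0765,-0.0003,0,0,0,-0.2,-1]'

```text
time: 12.8
ee_pos: [0.5106, -0.126, 0.2225]
orientation: [[0.545, 0.838, -0.0], [0.838, -0.545, -0.0], [-0.0, -0.0, -1.0]]
contact_force: [0.8, 0.8, 0.7]
width: 0.0853
```

```bash
python3 - <<'E'
from h import *
go([.5105,-.125,.105],57)
o=manip.observe()
im=manip.capture('wrist'); cv2.imwrite('pics/w12.png',im); m=wristcam(o)
for X in([.5105,-.125,.14],):
    p=np.array(m['K'])@(np.array(m['R'])@X+m['t']); print(p[:2]/p[2])
E
```

```text
t 12.8 pos [ 0.5106 -0.126   0.2225] F [0.8  0.81 0.69] w 0.0853 q [-18.9  18.2  98.7  -0.   63.1  14.1] yawx 56.94
shift [ 0.0008 -0.0006  0.1175] rot [-0.01  0.01 -0.06]
[279.9155455 217.6206113]
```

View pics/w12.png

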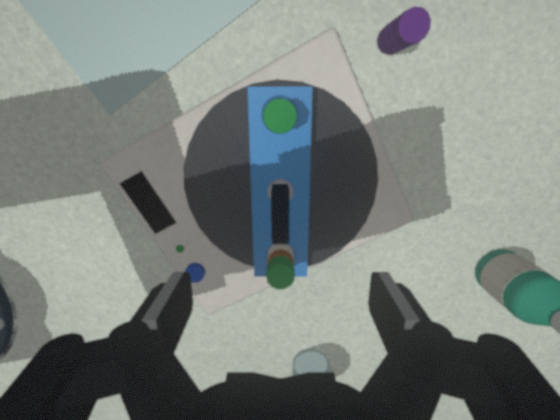

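The handle is centred at (280,215), against a predicted (280,218). Descending to grasp height.

Request:
send_rows --series '[0.001,-0.0003,0.01,0,0,0,-1,0.001,-0.0003,0.03,0,0,0,-1,0.001,-0.0003,0.05,0,0,0,-1,0.001,-0.0003,0.07,0,0,0,-1,0.001,-0.0003,0.088,0,0,0,-1,0.001,-0.0003,0.102,0,0,0,-1,0.001,-0.0003,0.112,0,0,0,-1,0.001,-0.0003,0.1175,0,0,0,-1,0.001,-0.0003,0.1175,0,0,0,-1,0.001,-0.0003,0.1175,0,0,0,-1]'

```text
time: 13.68
ee_pos: [0.5114, -0.1246, 0.1052]
orientation: [[0.545, 0.838, 0.0], [0.838, -0.545, -0.0], [0.0, 0.0, -1.0]]
contact_force: [0.1, 1.2, 0.0]
width: 0.0853
```

```bash
python3 - <<'E'
from h import *
go([.5105,-.125,.105],57)
im=manip.capture('wrist'); cv2.imwrite('pics/w13.png',im)
E
```

```text
t 13.6833 pos [ 0.5114 -0.1246  0.1052] F [0.13 1.19 0.02] w 0.0853 q [-18.8  27.4 104.3   0.   48.3  14.3] yawx 56.97
shift [-0.0008 -0.0005  0.0002] rot [ 0.02 -0.   -0.03]
```

View pics/w13.png

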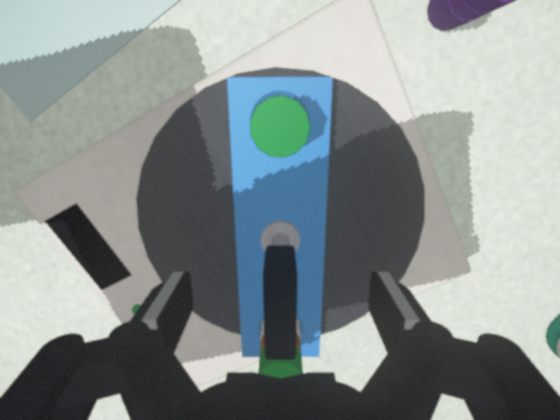

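Request:
send_rows --series '[0,0,0,0,0,0,-0.5,0,0,0,0,0,0,0,0,0,0,0,0,0,0.3,0,0,0,0,0,0,0.5,0,0,0,0,0,0,0.6,0,0,0,0,0,0,0.7,0,0,0,0,0,0,1,0,0,0,0,0,0,1,0,0,0,0,0,0,1,0,0,0,0,0,0,1]'

```text
time: 14.57
ee_pos: [0.5113, -0.1245, 0.1052]
orientation: [[0.545, 0.838, 0.0], [0.838, -0.545, -0.0], [0.0, 0.0, -1.0]]
contact_force: [-2.0, -0.4, 6.6]
width: 0.0133
```

Request:
send_rows --series '[0,0,0,0,0,0,1,0,0,0,0,0,0,1,0,0,0,0,0,0,1,0,0,0,0,0,0,1]'

```text
time: 14.9
ee_pos: [0.5113, -0.1245, 0.1052]
orientation: [[0.545, 0.839, 0.0], [0.839, -0.545, -0.0], [0.0, 0.0, -1.0]]
contact_force: [-0.7, 1.4, 5.4]
width: 0.0137
```

```bash
python3 - <<'E'
from h import *
go([.5105,-.125,.235],57)
im=manip.capture('wrist'); cv2.imwrite('pics/w14.png',im)
im=manip.capture('scene'); cv2.imwrite('pics/s14.png',cv2.resize(im[120:260,200:340],None,fx=4.2,fy=4.2,interpolation=2))
E
```

```text
t 14.9 pos [ 0.5113 -0.1245  0.1052] F [-0.73  1.4   5.42] w 0.0137 q [-18.8  27.4 104.3  -0.   48.3  14.3] yawx 56.98
shift [-0.0008 -0.0003 -0.1298] rot [ 0.01 -0.   -0.02]
```

View pics/w14.png

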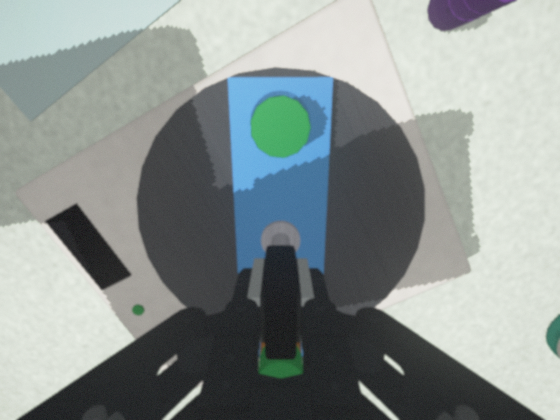

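View pics/s14.png

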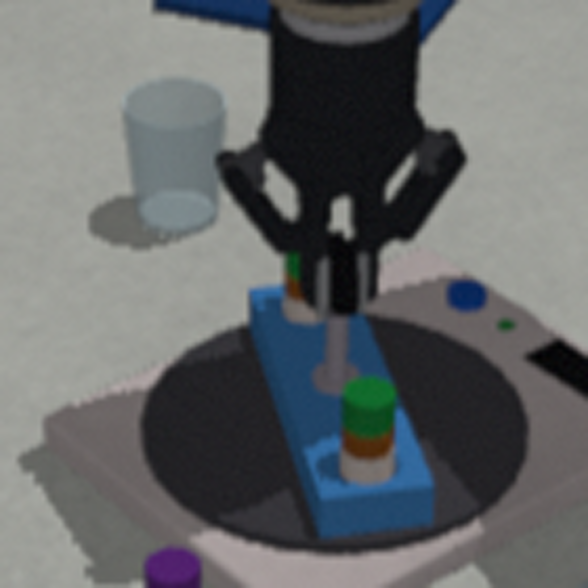

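The handle is held with the opening at 13.7 mm. Lifting slowly.

Request:
send_rows --series '[0,0,-0.002,0,0,0,1,0,0,-0.005,0,0,0,1,0,0,-0.01,0,0,0,1,0,0,-0.016,0,0,0,1,0,0,-0.023,0,0,0,1,0,0,-0.03,0,0,0,1,0,0,-0.036,0,0,0,1,0,0,-0.039,0,0,0,1,0,0,-0.04,0,0,0,1,0,0,-0.04,0,0,0,1]'

```text
time: 15.83
ee_pos: [0.5113, -0.1245, 0.1452]
orientation: [[0.545, 0.838, 0.0], [0.838, -0.545, -0.0], [0.0, 0.0, -1.0]]
contact_force: [0.0, 0.7, -3.1]
width: 0.0133
```

```bash
python3 - <<'E'
from h import *
go([.5105,-.125,.235],57)
im=manip.capture('wrist'); cv2.imwrite('pics/w15.png',im)
im=manip.capture('scene'); cv2.imwrite('pics/s15.png',cv2.resize(im[120:260,200:340],None,fx=4.2,fy=4.2,interpolation=2))
E
```

```text
t 15.8333 pos [ 0.5113 -0.1245  0.1452] F [ 0.03  0.66 -3.08] w 0.0133 q [-18.8  23.9 102.8   0.   53.3  14.3] yawx 56.98
shift [-0.0008 -0.0003 -0.0898] rot [ 0.02 -0.01 -0.02]
```

View pics/w15.png

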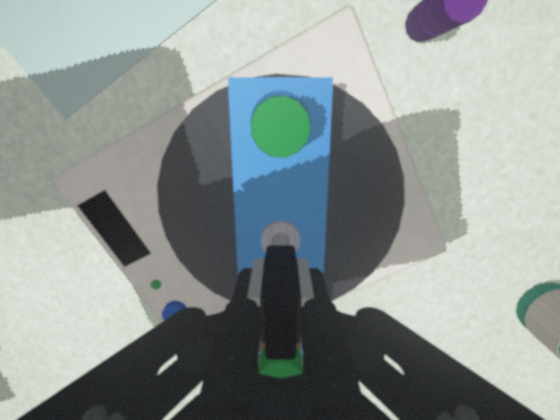

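View pics/s15.png

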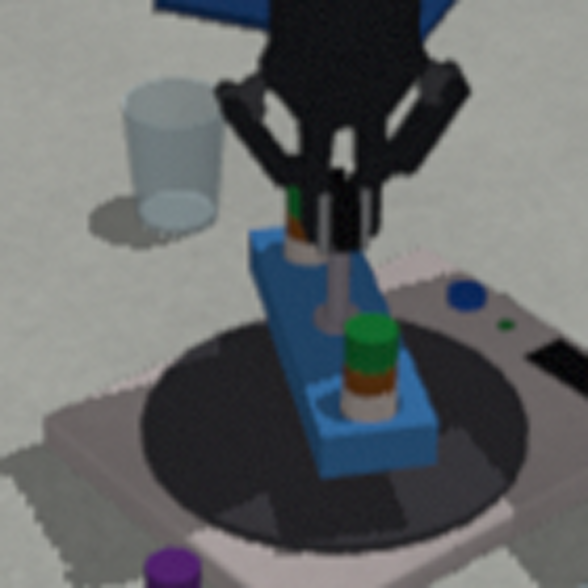

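The carrier is lifted and level: its position in the wrist view is unchanged, with the mate cap at (280,126), and the load reads about 3 N. Continuing by 85 mm.

Request:
send_rows --series '[0,0,-0.003,0,0,0,1,0,0,-0.009,0,0,0,1,0,0,-0.018,0,0,0,1,0,0,-0.028,0,0,0,1,0,0,-0.038,0,0,0,1,0,0,-0.048,0,0,0,1,0,0,-0.058,0,0,0,1,0,0,-0.068,0,0,0,1,0,0,-0.076,0,0,0,1,0,0,-0.082,0,0,0,1]'

```text
time: 16.77
ee_pos: [0.5114, -0.1245, 0.2282]
orientation: [[0.545, 0.838, 0.001], [0.838, -0.545, -0.0], [0.0, 0.001, -1.0]]
contact_force: [-0.5, -0.1, -3.9]
width: 0.0129
```

Request:
send_rows --series '[0,0,-0.003,0,0,0,1,0,0,-0.004,0,0,0,1,0,0,-0.004,0,0,0,1,0,0,-0.004,0,0,0,1,0,0,-0.004,0,0,0,1,0,0,-0.004,0,0,0,1,0,0,-0.004,0,0,0,1,0,0,-0.004,0,0,0,1,0,0,-0.004,0,0,0,1,0,0,-0.004,0,0,0,1]'

```text
time: 17.6
ee_pos: [0.5112, -0.1245, 0.2309]
orientation: [[0.545, 0.838, -0.0], [0.838, -0.545, 0.0], [-0.0, -0.0, -1.0]]
contact_force: [-0.5, -0.3, -3.1]
width: 0.0134
```

```bash
python3 - <<'E'
from h import *
go([.5105,-.125,.235],57)
print(np.round(manip.observe()["dq"],2))
im=manip.capture('wrist'); cv2.imwrite('pics/w16.png',im)
im=manip.capture('scene'); cv2.imwrite('pics/s16.png',cv2.resize(im[90:260,180:360],None,fx=3.4,fy=3.4,interpolation=2))
E
```

```text
t 17.6 pos [ 0.5112 -0.1245  0.2309] F [-0.54 -0.35 -3.13] w 0.0134 q [-18.8  17.6  98.2   0.   64.2  14.3] yawx 56.98
shift [-0.0008 -0.0003 -0.0041] rot [-0.01  0.   -0.02]
[ 0.04  0.02 -0.01 -0.   -0.05 -0.05]
```

View pics/w16.png

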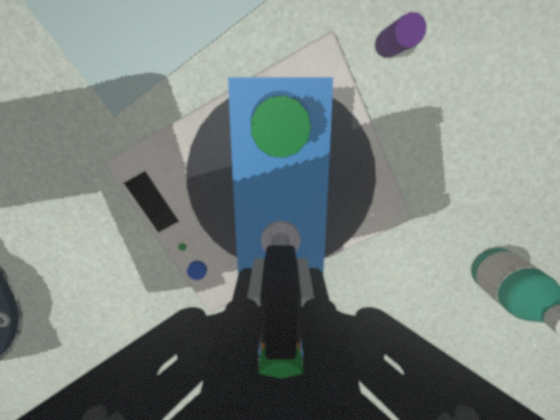

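View pics/s16.png

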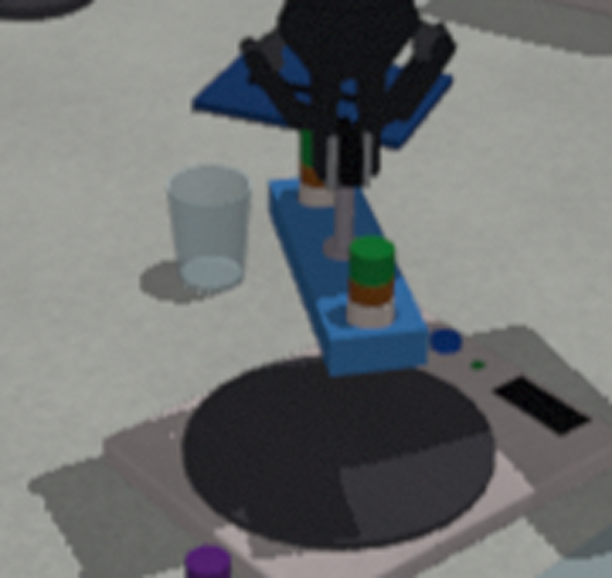

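Both vials are home and the carrier is level and steady, 12.6 cm above the plate. Handing in.

```bash
python3 -c "
from cell import manip
print(manip.job_done())"
```

```text
the job is handed in; nothing more can be done
None
```

I stood the loose green-capped vial in the carrier's empty well, let go of it, then lifted the carrier by its black handle and handed the job in while still holding it. No verdict came back, so success rests on my own checks.

- **Height:** the arm had raised the carrier 12.6 cm by the tool position, which puts its underside at about 0.156 m. This takes the carrier as starting on the disc at 0.030 m.
- **Steadiness:** joint speeds were about 0.05°/s or less. The carrier looked level and did not shift in the wrist view during the lift.
- **Grip:** the fingers held the handle at an opening of 13.4 mm, and the load on the tool read about 3.1 N.
- **Vials:** in the last pictures both green-capped vials stood upright in their wells. The gripper partly hid the placed vial, and I judged its depth by eye against its mate after release, not by measurement.
- **Bystanders:** I saw no contact with the red-capped vial, bottle, beaker, scraper or purple look-alike. I did not measure their final positions.

The top and wrist cameras disagreed by about 3 mm on how the vial sat in the fingers. I followed the close wrist view, and the vial went into the well with no noticeable contact force. The whole job took about 17.7 s of the 58 s allowed.

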